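# Set the portion stop of a cheese slicer and bring the cheese up to it

### The arm

A 6-joint arm with a two-finger parallel gripper is mounted at the origin on a cart in front of the work surface, level with it; the furniture and walls round the work are solid. World frame = base frame: x ahead of the robot, y to its left, z up, the work surface at z = 0. Lengths are in mm, angles in rad, forces in N, time in s.
With the tool pointing down it reaches from about 250 to 725 mm from the base axis. Payload 4 kg.
Tool frame: the origin (TCP) lies midway between the tips of the shut fingers; the grasp point (between the pads) lies 19 mm behind it; z points along the fingers, y is the line along which they close (so a half turn about z gives the same grasp; the last joint's range is limited). The gripper opens to 85 mm and grips with 20 to 120 N. Pads are 22 mm wide; open, the fingers measure 114 mm over their backs; the gripper's body (76 mm by 85 mm) begins 54 mm behind the grasp point. The pads swing forward as they close: fully open they stand 13 mm farther back than shut.
Start: joints at [1.152, 0.241, 0.005, 1.335, 0, 1.571], TCP at [203.33, 456.789, 231.306] pointing down, gripper open.
Joint ranges: [-2.72, 2.72], [-1.05, 1.87], [-1.09, 1.28], [-1.99, 2.15], [-1.42, 1.44], [-3.14, 3.14]. Speed limits (rad/s): [2.79, 2.79, 3.14, 3.14, 3.14, 3.14].

### API

Orientations are given as a unit quaternion [w, x, y, z].
In Python, from station import arm gives the robot as it stands.
- The arm moves only by the tool jog_arm, never from a script. Its argument "series" is a list of rows, each a list of 3 entries, a list of its own where there are three numbers: the shift along the tool's x, y, z in cm, then the turn about the tool's z in degrees, then the closure in counts, from 0 (fully open) to 255 (shut). A call has 1 to 20 rows; each row shifts and turns the commanded pose from where the row before left it, along the tool's axes as they then stand; what a row does not reach is not made up. A row lasts 1/12 s, in which the tool goes at most 41.7 mm and 7.16 degrees, less where a joint would pass 70% of its speed; a pose out of reach is approached as far as the arm can. A call with a gripper value outside its range is refused whole. The fingers move at their own pace and stop on an object; "squeeze" is the grip in N (left out, the last holds). Time passes only in rows, so rows that do not move let the fingers close. It gives the time, the measured TCP pose, the force, the opening and the grip force at its end, in the units of the state.
- arm.sense(): the state, without advancing time (a new reading comes with each control period).
- arm.get_image(name): name is "side" or "top"; returns the picture (480x640x3 uint8, red, green, blue); there is no depth.
- arm.camera_model(name): a dict with "fx", "fy", "cx", "cy" (pixels), "R" (3x3) and "t" (3): a world point X has camera coordinates R X + t. Camera axes: x right, y down, z forward; pixel columns grow to the right and rows downward; lengths in mm; the calibration is good to about 2 mm. A picture is of the moment at which its call begins. camera_model takes no time and is no camera call.
- arm.finish_job(): hands the job in; it is judged then, once.
The state is a dict: "time": time; "joint_pos": joint angles; "dq": joint speeds; "tau": joint torques, N m; "eef_pos": TCP position; "tcp_rot": TCP orientation; "contact_force": force on the tool from outside, world axes, zero at the start; "ft_torque": the same for the moment, N m; "grip_width": opening from 0.0 (shut) to 1.0 (fully open); "gripper_force": force on a finger pad.
Only numpy, scipy, OpenCV 4.12 (cv2) and the standard library are available. Lean on these libraries where they do the work, as an engineer would, in place of code of your own. Each camera call takes 0.05 s, during which the arm holds its last target. There are 200 camera calls.

### The job

Set the wire cheese slicer for 40 mm portions: pull up the spring knob of the portion stop, slide the stop out of its parking slot to the 40 mm hole (the middle one of the three) and let the pin drop fully home there, without forcing the pin sideways. Then bring the brick of cheese square against the back fence and up to the locked stop so that its cut end just rests flat on the stop, gently, without ramming it. Leave the wire bow parked and everything else on the worktop where it stands.

Things in the scene. Friction and masses are not known exactly. Their poses are not given: they have to be found in the camera images.
- slicer: The cheese slicer, fixed to the worktop: wooden bed, its top 24 mm above the worktop. Origin on the worktop under the middle of the dark cutting groove, which runs across the bed at y = 0; x points away from the robot across the bed, y to the left along it, z up. Cheese lies left of the groove, the portion stop and its rail right of it. Bed: x -75 to 68 mm, y -216 to 196 mm.
- fence (a point): Top of the front face of the steel back fence: slicer x = 52, y = 110, z = 40 mm. The fence is a straight bar 6 mm thick along slicer y, from y = 24 to 194 mm, 16 mm above the bed. Axes as the slicer's.
- bow (a joint): Wire bow, rad: 0 = parked (where it starts and stays), 1.8 = swung down on the bed. A steel rod frame with a wooden handle, hinged at slicer x = 64, y = 0, z = 34 mm; parked it leans back behind the bed: within 10 mm of slicer y = 0, x from 55 to 165 mm, up to z = 250 mm. Not needed; keep clear.
- mark_40 (a point): NOMINAL middle of the 40 mm hole (slicer x = 85, y = -95, z = 34 mm: top of the steel index strip on the rail). Strip 8 mm thick, with three round 10 mm holes, 20 mm apart (20, 40, 60 mm portions), then a 40 mm parking slot. It is screwed through slotted holes and not zeroed: the whole strip lies up to 4 mm off along y, either way, so the true hole must be felt or seen.
- stop (a joint): Portion stop along its rail, m = portion thickness: from the groove (y = 0) to the stop's face; grows to the right (slicer -y). Range 0.012 to 0.112. Nominal holes 0.020, 0.040, 0.060, parking slot 0.080 to 0.112, all shifted together by the strip's offset (up to 0.004), 1 mm play each way. Sliding takes 1.5 N, 3 N with the pin riding on the strip. Starts in the slot, pin down.
- plunger (a joint): Height of the spring plunger, m: 0 = pin fully down in a hole or the slot (7 mm deep in the strip), 0.007 = pin end riding on top of the strip between holes, 0.012 = pulled up to its limit. The spring presses down with 5.6 N at 0 and 9.8 N at 0.012. The pin's end is flat: it drops only within 1 mm of a hole's middle, and is then caught; it springs down when the knob is let go.
- knob (a point): Middle of the plunger's black knurled knob, an upright cylinder 26 mm in diameter, 24 mm tall; 84 mm above the worktop with the pin down, and it rises with the plunger and moves with the stop. At slicer x = 85 mm, y = -(stop reading + 55 mm). Below it the flat top of the stop's carriage is at z = 62 mm (40 mm in x, 77 mm in y), with a 19 mm wide collar up to 70 mm.
- plunger_pin: The plunger's steel pin, 8 mm in diameter, straight below the knob inside the carriage; origin in the middle of its flat lower end (27 mm above the worktop when down). More than 40 N on it is forcing it.
- stop_plate: Upright steel plate of the portion stop, 5 mm thick, reaching from the carriage forward over the bed (slicer x = -15 to 105 mm, z = 26 to 63 mm). Its left face is the stop face. Axes as the slicer's; origin at worktop height in the plane of that face, at slicer x = 0. More than 30 N from the cheese is ramming.
- stop_face (a point): A point on the left face of the stop plate, at slicer x = 20, z = 45 mm; axes as the slicer's, so +y points from the face to the cheese.
- cheese: Brick of hard cheese, 60 mm wide (x), 150 mm long (y), 50 mm tall, 0.3 to 0.6 kg, lying loose on the left half of the bed; origin in the middle of its underside, z up. It starts 4 to 20 mm off the fence, slightly askew, cut end left of the groove. Square against the fence its origin is at slicer x = 22 mm.
- cheese_end (a point): Middle of the cheese's pale end (the other end and the top have brown rind), which faces the stop (75 mm to cheese -y of its origin, 25 mm up).
- tea_tin: Sage-green lidded tea canister, 87 mm wide, 110 mm tall, at the back; a bystander, leave it. Origin under its middle.
- mug: White mug, 91 mm tall, left of the slicer; a bystander, leave it. Origin under its middle.
- lemon: Lemon, about 78 x 55 mm, right of the slicer; a bystander, leave it. Origin under its middle.
- onion: Brown onion, about 75 mm, left of the slicer; a bystander, leave it. Origin under its middle.
- garlic: Garlic bulb, about 60 mm, left of the slicer; a bystander, leave it. Origin under its middle.
- paprika: Green-capped spice jar, 46 mm wide, 106 mm tall, right of the slicer; a bystander, leave it. Origin under its middle.
- cumin: Green-capped spice jar, 46 mm wide, 106 mm tall, right of the slicer and nearer the front; a bystander, leave it. Origin under its middle.

How it is judged (in metres and radians):
On the way, in this order (a step that is already met when the one before it is completed fails the run):
1. the plunger is pulled up, its pin clear of the index strip (value of joint plunger above 0.0078 m), for 0.1 s.
2. the stop stands at the 40 mm hole with the pin fully down in it (value of joint stop between 0.034 and 0.046 m and value of joint plunger below 0.002 m), for 0.3 s.
3. the cheese lies square along the back fence with its cut end on the locked stop (all of step 2 and y of cheese_end in the frame of stop_face between -0.004 and 0.0025 m and x of cheese in the frame of slicer above 0.0185 m and angle between the y axis of cheese and the y axis of slicer, either way round below 0.05 rad and angle between cheese's own z axis and vertical below 0.05 rad and z of cheese in the frame of slicer below 0.028 m), for 0.2 s.
At the end, for the whole second after the job is handed in: The stop is locked in the 40 mm hole (reading 34 to 46 mm, plunger within 2 mm of fully down), the cheese lies flat on the bed within 3.5 mm of the back fence and within 0.05 rad of square, its cut end within 2.5 mm of the stop's face; all at rest (all of step 3 and linear speed of cheese below 0.01 m/s and velocity of joint stop between -0.005 and 0.005 m/s); the robot touches nothing.
It fails at once if the cheese is rammed against the stop (more than 30 N) (contact force between cheese and stop_plate above 30 N).
It fails at once if the pin is forced sideways or jammed (more than 40 N) (contact force between plunger_pin and anything else above 40 N).
It fails at once if the parked wire bow is swung down by more than 0.5 rad (value of joint bow above 0.5 rad).
It fails at once if something else on the worktop is moved more than 30 mm (distance of any of tea_tin, mug, lemon, onion, garlic, paprika, cumin from where it was at the start of the episode above 0.03 m).
It also fails if it takes over 58 s, if anything falls off the work surface, if the arm or the gripper's body presses on something with over 40 N, if the wrist force passes 120 N, or if a joint passes its speed limit or range.

## Working session

There is one attempt and no reset: what is moved stays moved. The work goes in short steps, Python scripts to look and compute and a tool call to move; the robot and the scene stay as the last step left them, time stands still between calls to the robot, and variables do not carry over. Pictures are saved under pics/ and viewed, at most 10 in all, crops included, and the job is handed in when it is done.

Besides the shell and the picture viewer there is one more tool, called after "Emit:" as a command line: name --argument value ..., lists and objects as JSON in quotes. jog_arm: Moves the arm, as the interface text tells. Its arguments: {"type":"object","properties":{"series":{"type":"array"},"squeeze":{"type":"number"}},"required":["series"]}

```bash
mkdir -p pics; ls; python3 - <<'E'
from station import arm
import cv2
for n in("top","side"):
    im=arm.get_image(n); cv2.imwrite(f"pics/{n}0.png",im[:,:,::-1]); m=arm.camera_model(n); print(n,m)
s=arm.sense(); print(s)
E
```

```text
pics
top {'fx': 440.176070233689, 'fy': 440.176070233689, 'cx': 321.87846378568577, 'cy': 243.50169571701963, 'R': array([[ 0.01547036, -0.9996507 ,  0.02142756],
       [-0.99555042, -0.01739204, -0.09261146],
       [ 0.09295178, -0.01989949, -0.99547174]]), 't': array([ -14.03289161,  507.66676873, 1157.95572329])}
side {'fx': 493.1199934731648, 'fy': 493.1199934731648, 'cx': 322.23835139645206, 'cy': 240.6746787088075, 'R': array([[ 0.99390768, -0.10988358,  0.00855063],
       [-0.06853085, -0.6768975 , -0.73288013],
       [ 0.08631939,  0.72782922, -0.68030405]]), 't': array([-504.90503848,   98.14888975, 1360.08245896])}
{'time': 0.1, 'joint_pos': array([ 1.15201596e+00,  2.41341291e-01,  3.86694990e-03,  1.33517344e+00,
       -3.28359154e-05,  1.57077393e+00]), 'dq': array([ 5.87662910e-04, -1.80825919e-03,  2.78752057e-03, -2.47053794e-03,
       -1.15513916e-05, -1.48230852e-03]), 'tau': array([ 8.22284292e-04, -3.73137689e+01,  2.53010327e+01,  1.08638877e-02,
        4.69320651e-05, -2.74421194e-05]), 'eef_pos': array([203.10825868, 456.2852543 , 230.50318714]), 'tcp_rot': array([-1.76375665e-04,  2.07852384e-01,  9.78159767e-01, -9.08918004e-04]), 'contact_force': array([0.03800626, 0.29797212, 0.90324601]), 'ft_torque': array([-0.06180848,  0.00135113,  0.01698229]), 'gripper_force': 0.0, 'grip_width': 0.997574502813615}
```

View pics/top0.png

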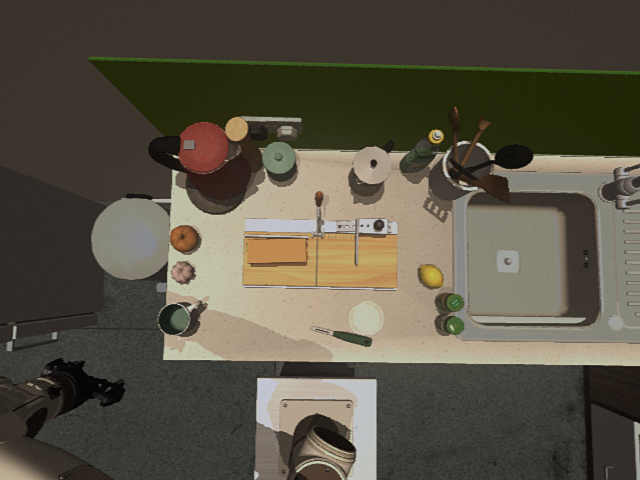

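View pics/side0.png

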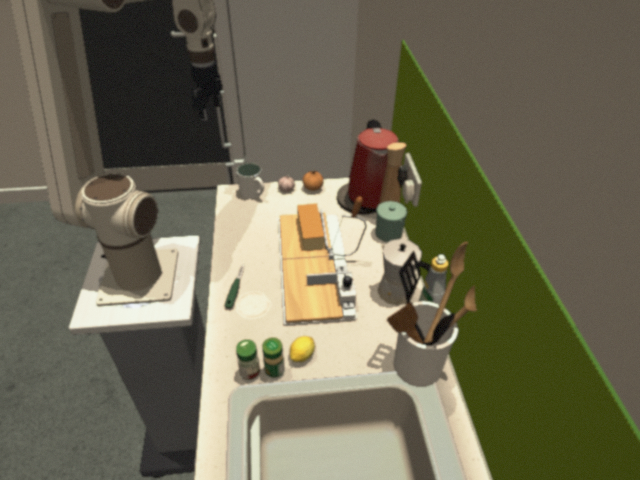

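The top view shows the bed spanning cols 243–397 and rows 233–289, with the groove at col 317, the stop plate at col 357, the knob near (379,226), and the cheese at cols 247–307, rows 238–264. I'll take a magnified crop.

```bash
cat > h.py <<'E'
from station import arm
import numpy as np, cv2
def ray(n,u,v,z):
    m=arm.camera_model(n);R=m["R"];t=m["t"]
    d=R.T@np.array([(u-m["cx"])/m["fx"],(v-m["cy"])/m["fy"],1]);c=-R.T@t
    return c+d*(z-c[2])/d[2]
def proj(n,X):
    m=arm.camera_model(n);p=m["R"]@np.asarray(X,float)+m["t"]
    return np.array([m["fx"]*p[0]/p[2]+m["cx"],m["fy"]*p[1]/p[2]+m["cy"]])
E
python3 - <<'E'
from h import *
im=cv2.imread("pics/top0.png")
c=cv2.resize(im[205:300,235:405],None,fx=4.6,fy=4.6,interpolation=cv2.INTER_CUBIC);cv2.imwrite("pics/c1.png",c)
hsv=cv2.cvtColor(im,cv2.COLOR_BGR2HSV)
for y,x in[(280,280),(270,380),(250,280),(225,379),(226,300),(285,240),(230,350)]:print(x,y,hsv[y,x])
E
```

```text
280 280 [ 20 124 191]
380 270 [ 17 134 188]
280 250 [ 16 146 190]
379 225 [11 39 91]
300 226 [114  13 201]
240 285 [ 26  43 195]
350 230 [ 16  26 183]
```

View pics/c1.png

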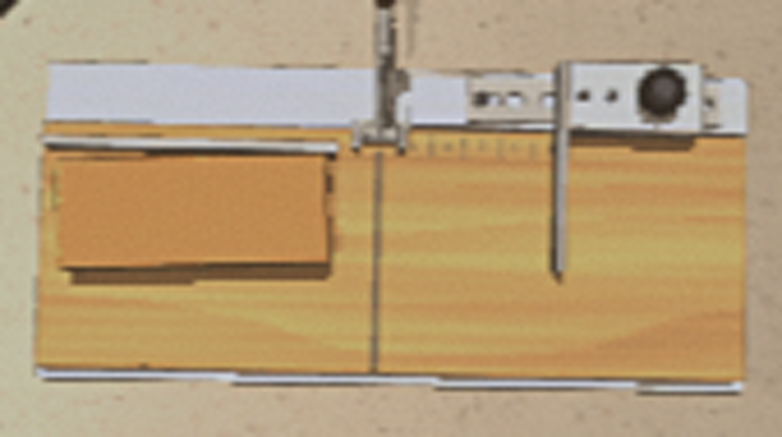

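The crop shows the bed's front edge from (36,369) to (743,380), the knob at (661,92), holes at about (515,98) and (548,98), the plate at col 556–568, the fence along row 147, and the cheese top from (60,158) to (328,262).

```bash
cat >> h.py <<'E'
def C(u,v,z,s=4.6,ou=235,ov=205): return ray("top",(u+.5)/s-.5+ou,(v+.5)/s-.5+ov,z)
E
python3 - <<'E'
from h import *
lf,rf,lb,rb=[C(*p,24) for p in((36,369),(743,380),(45,122),(747,138))]
gf,gb=C(376,374,24),C(379,153,24)
print("corners",lf,rf,lb,rb,"groove",gf,gb)
d=lf-rf;yaw=np.arctan2(-d[0],d[1]);print("len",np.linalg.norm(d),"yaw front",yaw)
d=lb-rb;print("yaw back",np.arctan2(-d[0],d[1]),np.linalg.norm(d))
c,s=np.cos(yaw),np.sin(yaw);X=np.array([c,s,0]);Y=np.array([-s,c,0])
# origin: y from ends mean, x from front edge
m=(lf+rf)/2
o=m+75*X+10*Y; o[2]=0
print("o",o,"groove in S",[( (g-o)@X,(g-o)@Y) for g in(gf,gb)], "back corners",[((g-o)@X,(g-o)@Y) for g in(lb,rb)])
for n,p in dict(knob=(661,92,96),h20=(515,99,34),h40=(548,99,34),screw=(482,99,34),plateT=(563,275,63),platefaceB=(557,200,63),plfT=(570,200,63),fL=(46,152,40),fR=(337,153,40),c1=(58,158,74),c2=(326,152,74),c3=(328,262,74),c4=(62,268,74)).items():
    w=C(*p);print(n,w.round(1),"S",round((w-o)@X,1),round((w-o)@Y,1))
E
```

```text
corners [394.13615641 203.20977253  24.        ] [ 394.10144574 -205.66526114   24.        ] [537.47618767 202.589089    24.        ] [ 535.44602154 -208.05053568   24.        ] groove [394.28635531   7.29140345  24.        ] [522.76701207   7.67711496  24.        ]
len 408.8750351433833 yaw front -8.48930819795578e-05
yaw back -0.004943871618474895 410.644643131648
o [469.11964974   8.76588868   0.        ] groove in S [(np.float64(-74.8331689794296), np.float64(-1.4808380517144868)), (np.float64(53.64745457407812), np.float64(-1.0842194315672466))] back corners [(np.float64(68.34008343502201), np.float64(193.829002621433)), (np.float64(66.34477777935898), np.float64(-216.81079292700025))]
knob [ 551.7 -146.6   96. ] S 82.6 -155.4
h20 [554.7 -70.8  34. ] S 85.6 -79.5
h40 [555. -90.  34.] S 85.9 -98.7
screw [554.3 -51.6  34. ] S 85.2 -60.3
plateT [451.5 -96.6  63. ] S -17.6 -105.4
platefaceB [493.7 -92.9  63. ] S 24.6 -101.7
plfT [ 493.9 -100.2   63. ] S 24.8 -109.0
fL [518.3 199.   40. ] S 49.1 190.2
fR [520.6  32.   40. ] S 51.5 23.2
c1 [511.5 186.9  74. ] S 42.4 178.1
c2 [517.5  37.7  74. ] S 48.4 29.0
c3 [456.   35.5  74. ] S -13.1 26.7
c4 [450.2 182.8  74. ] S -18.9 174.0
```

Emit:
jog_arm --series '[[[0, 0, 0], -6, 0], [[0, 0, 0], -6, 0], [[0, 0, 0], -6, 0], [[0, 0, 0], -6, 0], [[-0.9, -3.7, 0], 0, 0], [[-0.9, -3.7, 0], 0, 0], [[-0.9, -3.7, 0], 0, 0], [[-0.9, -3.7, 0], 0, 0], [[-0.9, -3.7, 0], 0, 0], [[-0.9, -3.7, 0], 0, 0], [[-0.9, -3.7, 0], 0, 0], [[-0.9, -3.7, 0], 0, 0], [[-0.9, -3.7, 0], 0, 0], [[-0.9, -3.7, 0], 0, 0], [[-0.9, -3.7, 0], 0, 0], [[-0.9, -3.7, 0], 0, 0], [[-0.9, -3.7, 0], 0, 0], [[-0.9, -3.7, 0], 0, 0], [[-0.9, -3.7, 0], 0, 0], [[-0.9, -3.7, 0], 0, 0]]' --squeeze 60

```text
time: 1.77
eef_pos: [347.0, -137.2, 231.2]
tcp_rot: [0.0, 0.0, 1.0, 0.0]
contact_force: [0.4, 0.6, 0.4]
grip_width: 0.997
gripper_force: 0.0
```

Emit:
jog_arm --series '[[[-3.4, -0.2, 0], 0, 0], [[-3.4, -0.2, 0], 0, 0], [[-3.4, 0, 1], 0, 0], [[-3.4, 0, 1.5], 0, 0], [[-3.4, 0, 2.5], 0, 0], [[-3.4, 0, 2.5], 0, 0], [[0, 0, 2.5], 0, 0], [[0, 0, 0], 0, 0], [[0, 0, 0], 0, 0]]'

```text
time: 2.52
eef_pos: [548.5, -138.6, 129.6]
tcp_rot: [-0.003, -0.0, 1.0, 0.001]
contact_force: [0.8, -0.2, 0.4]
grip_width: 0.995
gripper_force: 0.0
```

```bash
python3 - <<'E'
from h import *
print(arm.sense()["eef_pos"])
a=arm.get_image("top")[:,:,::-1];b=arm.get_image("side")[:,:,::-1]
cv2.imwrite("pics/top1.png",a);cv2.imwrite("pics/side1.png",b)
print(proj("side",[552,-147,96]),proj("side",[552,-147,84]))
f=lambda i,u,v:cv2.resize(i[v:v+100,u:u+120],None,fx=4,fy=4,interpolation=cv2.INTER_CUBIC)
cv2.imwrite("pics/c2.png",np.vstack([f(b,290,200)]))
E
```

```text
[ 548.52427662 -138.5893422   129.64812564]
[346.46894515 276.38539558] [346.26919523 279.63826055]
```

View pics/c2.png

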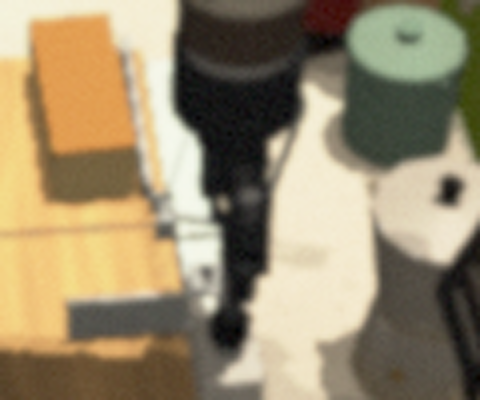

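The knob is at about (347,282) in the side view, under the open fingers and within 2 mm of the top-view estimate. I'll descend and grip.

Emit:
jog_arm --series '[[[-0.45, -0.8, 0], 0, 0], [[0, 0, 1.5], 0, 0], [[0, 0, 1.5], 0, 0], [[0, 0, 1.5], 0, 0], [[0, 0, 1.3], 0, 0], [[0, 0, 0.5], 0, 0], [[0, 0, 0], 0, 0], [[0, 0, 0], 0, 0]]'

```text
time: 3.28
eef_pos: [555.8, -147.8, 70.5]
tcp_rot: [0.001, 0.0, 1.0, -0.0]
contact_force: [0.2, 0.2, 0.2]
grip_width: 1.002
gripper_force: 0.0
```

Emit:
jog_arm --series '[[[0.2, 0, 0.3], 0, 80], [[0, 0, 0], 0, 130], [[0, 0, 0], 0, 170], [[0, 0, 0], 0, 200], [[0, 0, 0], 0, 255], [[0, 0, 0], 0, 255], [[0, 0, 0], 0, 255], [[0, 0, 0], 0, 255], [[0, 0, 0], 0, 255], [[0, 0, 0], 0, 255]]' --squeeze 60

```text
time: 4.12
eef_pos: [553.4, -147.5, 66.6]
tcp_rot: [0.0, 0.0, 1.0, -0.0]
contact_force: [-1.4, -0.5, 5.1]
grip_width: 0.287
gripper_force: 58.8
```

Emit:
jog_arm --series '[[[0, 0, -0.25], 0, 255], [[0, 0, -0.25], 0, 255], [[0, 0, -0.25], 0, 255], [[0, 0, -0.25], 0, 255], [[0, 0, 0], 0, 255], [[0, 0, 0], 0, 255], [[0, 0, 0], 0, 255]]'

```text
time: 4.7
eef_pos: [553.1, -147.1, 75.5]
tcp_rot: [-0.0, -0.0, 1.0, 0.0]
contact_force: [5.1, -1.5, -8.8]
grip_width: 0.284
gripper_force: 59.2
```

Emit:
jog_arm --series '[[[0, 0, -0.1], 0, 255], [[0, 0.2, 0], 0, 255], [[0, 0.5, 0], 0, 255], [[0, 0.6, 0], 0, 255], [[0, 0.6, 0], 0, 255], [[0, 0.6, 0], 0, 255], [[0, 0.6, 0], 0, 255], [[0, 0.6, 0], 0, 255], [[0, 0.6, 0], 0, 255], [[0, 0.5, 0], 0, 255], [[0, 0.3, 0], 0, 255], [[0, 0.1, 0], 0, 255], [[0, 0, 0], 0, 255], [[0, 0, 0], 0, 255]]'

```text
time: 5.87
eef_pos: [553.3, -94.6, 76.8]
tcp_rot: [0.0, -0.0, 1.0, 0.0]
contact_force: [5.4, 0.3, -9.7]
grip_width: 0.285
gripper_force: 59.3
```

```bash
python3 - <<'E'
from h import *
print(arm.sense()["eef_pos"])
a=arm.get_image("top")[:,:,::-1]
cv2.imwrite("pics/top2.png",a)
c=cv2.resize(a[205:300,235:405],None,fx=4.6,fy=4.6,interpolation=cv2.INTER_CUBIC);cv2.imwrite("pics/c3.png",c)
E
```

```text
[553.34030421 -94.63156833  76.75955065]
```

View pics/c3.png

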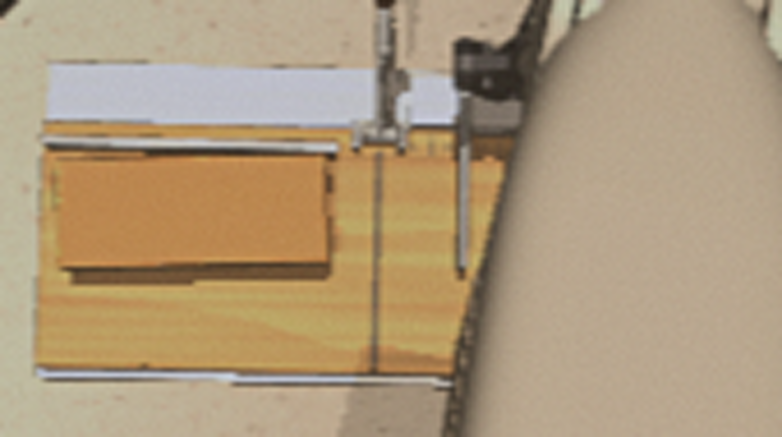

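The stop plate's face has moved from col 556 to col 459, about 54 mm, as intended. I'm now lowering the pin onto the strip just short of the hole.

Emit:
jog_arm --series '[[[0, 0, 0.1], 0, 255], [[0, 0, 0.1], 0, 255], [[0, 0, 0.1], 0, 255], [[0, 0, 0], 0, 255], [[0, 0, 0], 0, 255]]'

```text
time: 6.33
eef_pos: [553.4, -94.7, 73.9]
tcp_rot: [0.0, -0.0, 1.0, 0.0]
contact_force: [3.9, -0.9, -8.8]
grip_width: 0.283
gripper_force: 59.5
```

Emit:
jog_arm --series '[[[0, 0, 0.1], 0, 255], [[0, 0, 0], 0, 255], [[0, 0, 0], 0, 255]]'

```text
time: 6.58
eef_pos: [553.4, -94.7, 73.4]
tcp_rot: [0.001, -0.0, 1.0, 0.0]
contact_force: [4.2, 2.3, -4.8]
grip_width: 0.286
gripper_force: 59.9
```

Emit:
jog_arm --series '[[[0, 0, 0.06], 0, 255], [[0, 0.05, 0], 0, 255], [[0, 0.05, 0], 0, 255], [[0, 0.05, 0], 0, 255], [[0, 0.05, 0], 0, 255], [[0, 0, 0], 0, 255]]'

```text
time: 7.08
eef_pos: [553.4, -93.8, 72.8]
tcp_rot: [0.001, 0.0, 1.0, -0.001]
contact_force: [3.7, -1.8, -0.8]
grip_width: 0.287
gripper_force: 60.2
```

Emit:
jog_arm --series '[[[0, 0.05, 0], 0, 255], [[0, 0, 0], 0, 255]]'

```text
time: 7.25
eef_pos: [553.3, -92.7, 71.5]
tcp_rot: [0.0, 0.0, 1.0, 0.0]
contact_force: [5.0, -1.6, -8.4]
grip_width: 0.287
gripper_force: 59.5
```

Emit:
jog_arm --series '[[[0, 0.05, 0], 0, 255], [[0, 0, 0], 0, 255]]'

```text
time: 7.42
eef_pos: [553.3, -92.1, 71.2]
tcp_rot: [-0.0, -0.0, 1.0, 0.0]
contact_force: [6.1, -1.0, -8.3]
grip_width: 0.283
gripper_force: 59.5
```

The tool dropped to z 71.2 and the spring load came back, so the pin has found the hole. I'll lower it home.

Emit:
jog_arm --series '[[[0, 0, 0.1], 0, 255], [[0, 0, 0.1], 0, 255], [[0, 0, 0.1], 0, 255], [[0, 0, 0.1], 0, 255], [[0, 0, 0.05], 0, 255], [[0, 0, 0], 0, 255], [[0, 0, 0], 0, 255]]'

```text
time: 8.0
eef_pos: [553.3, -92.1, 66.9]
tcp_rot: [0.0, -0.0, 1.0, 0.0]
contact_force: [6.2, -0.7, -5.9]
grip_width: 0.285
gripper_force: 59.6
```

Emit:
jog_arm --series '[[[0, 0, 0.03], 0, 255], [[0, 0, 0], 0, 0], [[0, 0, 0], 0, 0], [[0, 0, 0], 0, 0], [[0, 0, 0], 0, 0], [[0, 0, 0], 0, 0], [[0, 0, 0], 0, 0], [[0, 0, -1], 0, 0], [[0, 0, -2], 0, 0], [[0, 0, -3], 0, 0], [[0, 0, -3.5], 0, 0], [[0.5, 0, -3.5], 0, 0], [[3, 0, -2], 0, 0], [[3.5, 0, 0], 0, 0], [[3.5, 0, 0], 0, 0], [[3.5, 0, 0], 0, 0], [[3.5, 0, 0], 0, 0], [[0, 0, 0], 0, 0], [[0, 0, 0], 0, 0]]'

```text
time: 9.58
eef_pos: [376.5, -92.1, 218.6]
tcp_rot: [0.001, 0.0, 1.0, -0.0]
contact_force: [0.4, 0.8, -0.0]
grip_width: 1.004
gripper_force: 0.0
```

```bash
python3 - <<'E'
from h import *
print(arm.sense()["eef_pos"],arm.sense()["contact_force"])
a=arm.get_image("top")[:,:,::-1];b=arm.get_image("side")[:,:,::-1]
cv2.imwrite("pics/top3.png",a);cv2.imwrite("pics/side3.png",b)
c=cv2.resize(a[205:300,235:405],None,fx=4.6,fy=4.6,interpolation=cv2.INTER_CUBIC)
d=cv2.resize(b[200:290,270:370],None,fx=4,fy=4,interpolation=cv2.INTER_CUBIC)[:160]
d0=cv2.imread("pics/side0.png")
e=np.zeros((597,782,3),np.uint8);e[:437]=c
e[437:,:400]=cv2.resize(b[240:280,290:390],None,fx=4,fy=4,interpolation=cv2.INTER_CUBIC)
e[437:,400:]=cv2.resize(d0[260:300,290:385],None,fx=4,fy=4,interpolation=cv2.INTER_CUBIC)[:,:382] if False else cv2.resize(d0[260:300,290:385],(382,160),interpolation=cv2.INTER_CUBIC)
cv2.imwrite("pics/c4.png",e)
E
```

```text
[376.51168547 -92.1084426  218.60222647] [ 0.36685619  0.75780233 -0.02787573]
```

View pics/c4.png

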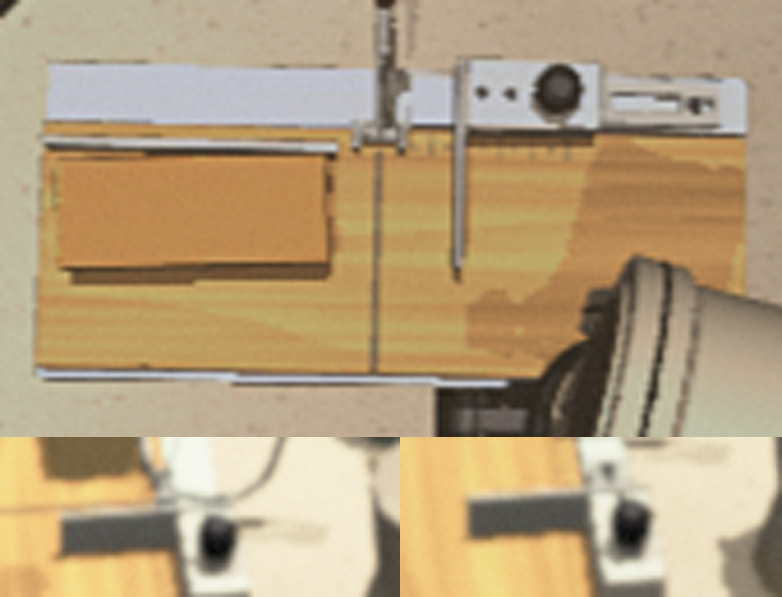

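The knob is back down at crop (558,89) and the stop plate's face is at about col 457. The side crop shows the knob at its normal low height. Next I'll measure and plan the cheese grasp.

```bash
python3 - <<'E'
from h import *
print(arm.sense()["joint_pos"])
print("knob",C(558,89,96),"plate L/R",C(455,200,63),C(466,200,63),"tip",C(457,275,63))
E
```

```text
[-2.39239519e-01  2.70305530e-02 -2.78994329e-01  1.26185978e+00
  1.46272527e-04 -2.39222276e-01]
knob [552.32633161 -89.71456793  96.        ] plate L/R [492.74481256 -35.27307937  63.        ] [492.85185814 -41.48049799  63.        ] tip [450.47994704 -36.94838945  63.        ]
```

Emit:
jog_arm --series '[[[0, 0, 0], -7.1, 0], [[0, 0, 0], -7.1, 0], [[0, 0, 0], -7.1, 0], [[0, 0, 0], -7.1, 0], [[0, 0, 0], -7.1, 0], [[0, 0, 0], -7.1, 0], [[0, 0, 0], -7.1, 0], [[0, 0, 0], -7.1, 0], [[0, 0, 0], -7.1, 0], [[0, 0, 0], -7.1, 0], [[0, 0, 0], -7.1, 0], [[0, 0, 0], -7.1, 0], [[0, 0, 0], -7.1, 0], [[-3.5, 0, 0], 0, 0], [[-3.5, 0, 0], 0, 0], [[-3.5, 0, 0], 0, 0], [[-3.5, -2, 0], 0, 0], [[-3.5, -3, 0], 0, 0], [[-3.5, -3.5, 0], 0, 0], [[-1.4, -3, 0], 0, 0]]'

```text
time: 11.35
eef_pos: [478.0, 131.4, 217.7]
tcp_rot: [-0.001, 0.723, -0.691, -0.0]
contact_force: [-0.1, -0.6, 1.4]
grip_width: 0.995
gripper_force: 0.0
```

Emit:
jog_arm --series '[[[0, 0, 3], 0, 0], [[0, 0, 3], 0, 0], [[0, 0, 3], 0, 0], [[0, 0, 3], 0, 0], [[0, 0, 0], 0, 0], [[0, 0, 0], 0, 0]]'

```text
time: 11.85
eef_pos: [475.4, 127.2, 96.2]
tcp_rot: [0.002, 0.721, -0.693, -0.001]
contact_force: [-0.7, -0.1, 0.2]
grip_width: 1.002
gripper_force: 0.0
```

```bash
python3 - <<'E'
from h import *
b=arm.get_image("side")[:,:,::-1]
cv2.imwrite("pics/c5.png",cv2.resize(b[170:290,250:410],None,fx=4,fy=4,interpolation=cv2.INTER_CUBIC))
E
```

```text
(no output)
```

View pics/c5.png

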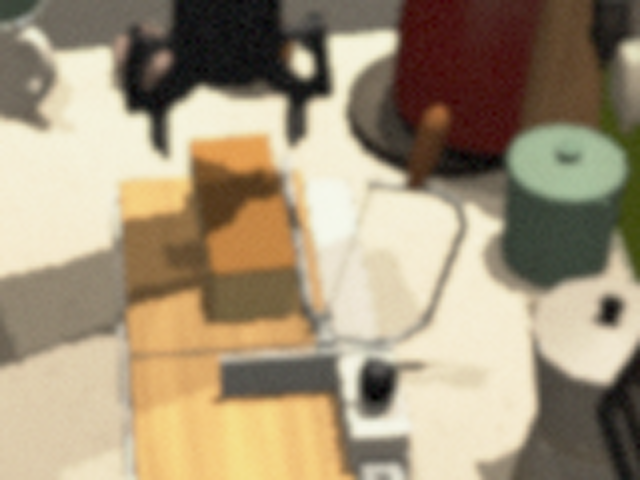

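The fingers sit at cols 160 and 297, straddling the cheese at cols 192–295, slightly too near the robot. I'll shift, descend and grip softly.

Emit:
jog_arm --series '[[[-0.7, -0.75, 0], 0, 0], [[0, 0, 0], 0, 0], [[0, 0, 1.5], 0, 0], [[0, 0, 1.5], 0, 0], [[0, 0, 1.5], 0, 0], [[0, 0, 1.1], 0, 0], [[0, 0, 0.1], 0, 0], [[0, 0, 0], 0, 0]]'

```text
time: 12.57
eef_pos: [483.9, 134.6, 41.4]
tcp_rot: [-0.001, 0.721, -0.693, 0.0]
contact_force: [-0.2, -0.0, 0.8]
grip_width: 1.001
gripper_force: 0.0
```

Emit:
jog_arm --series '[[[0, 0, 0.2], 0, 30], [[0, 0, 0], 0, 50], [[0, 0, 0], 0, 65], [[0, 0, 0], 0, 80], [[0, 0, 0], 0, 95], [[0, 0, 0], 0, 110], [[0, 0, 0], 0, 130], [[0, 0, 0], 0, 130], [[0, 0, 0], 0, 130]]' --squeeze 25

```text
time: 13.32
eef_pos: [483.4, 134.5, 39.4]
tcp_rot: [-0.001, 0.721, -0.693, 0.0]
contact_force: [-2.0, 0.3, 6.4]
grip_width: 0.695
gripper_force: 29.0
```

Emit:
jog_arm --series '[[[0, 0, -0.05], 1, 130], [[0, 0, 0], 1.3, 130], [[0, -0.2, 0], 0, 130], [[0, -0.2, 0], 0, 130], [[0, -0.1, 0], 0, 130], [[0, 0, 0], 0, 130], [[0, 0, 0], 0, 130]]'

```text
time: 13.9
eef_pos: [486.8, 134.3, 39.5]
tcp_rot: [-0.001, -0.707, 0.707, 0.001]
contact_force: [-4.7, -1.5, 8.5]
grip_width: 0.698
gripper_force: 29.5
```

Emit:
jog_arm --series '[[[0, -0.1, 0], 0, 130], [[0, -0.1, 0], 0, 130], [[0, 0, 0], 0, 130]]'

```text
time: 14.15
eef_pos: [488.6, 134.3, 39.5]
tcp_rot: [-0.001, -0.707, 0.707, 0.001]
contact_force: [-5.8, -0.5, 8.9]
grip_width: 0.7
gripper_force: 29.5
```

Emit:
jog_arm --series '[[[0, -0.1, 0], 0, 130], [[0, -0.1, 0], 0, 130], [[0, 0, 0], 0, 130]]'

```text
time: 14.4
eef_pos: [490.6, 134.3, 39.5]
tcp_rot: [-0.001, -0.707, 0.707, 0.001]
contact_force: [-5.7, -0.1, 8.6]
grip_width: 0.701
gripper_force: 29.5
```

Emit:
jog_arm --series '[[[0, -0.1, 0], 0, 130], [[0, 0, 0], 0, 130], [[0, 0, 0], 0, 130]]'

```text
time: 14.65
eef_pos: [491.5, 134.3, 39.5]
tcp_rot: [-0.001, -0.707, 0.707, 0.001]
contact_force: [-6.5, -0.2, 8.8]
grip_width: 0.7
gripper_force: 29.5
```

Emit:
jog_arm --series '[[[0, -0.1, 0], 0, 130], [[0, 0, 0], 0, 130], [[0, 0, 0], 0, 130]]'

```text
time: 14.9
eef_pos: [491.6, 134.3, 39.5]
tcp_rot: [-0.001, -0.707, 0.707, 0.002]
contact_force: [-8.1, -0.2, 11.5]
grip_width: 0.695
gripper_force: 29.7
```

Emit:
jog_arm --series '[[[0, -0.1, 0], 0, 130], [[0, 0, 0], 0, 130], [[0, 0, 0], 0, 130]]'

```text
time: 15.15
eef_pos: [491.6, 134.3, 39.5]
tcp_rot: [-0.002, -0.707, 0.707, 0.002]
contact_force: [-11.7, 0.3, 13.0]
grip_width: 0.698
gripper_force: 30.0
```

Emit:
jog_arm --series '[[[0, -0.1, 0], 0, 130], [[0, 0, 0], 0, 130], [[0, 0, 0], 0, 130]]'

```text
time: 15.4
eef_pos: [491.6, 134.3, 39.6]
tcp_rot: [-0.003, -0.707, 0.707, 0.003]
contact_force: [-13.9, -0.3, 16.2]
grip_width: 0.696
gripper_force: 30.3
```

The cheese is against the fence at x 491.6, as expected. I'll ease the press and slide along towards the stop.

Emit:
jog_arm --series '[[[0, 0.15, -0.05], 0, 130], [[0.2, 0, 0], 0, 130], [[0.3, 0, 0], 0, 130], [[0.4, 0, 0], 0, 130], [[0.4, 0, 0], 0, 130], [[0.4, 0, 0], 0, 130], [[0.4, 0, 0], 0, 130], [[0.4, 0, 0], 0, 130], [[0.4, 0, 0], 0, 130], [[0.4, 0, 0], 0, 130], [[0.4, 0, 0], 0, 130], [[0.4, 0, 0], 0, 130], [[0.4, 0, 0], 0, 130], [[0.4, 0, 0], 0, 130], [[0.4, 0, 0], 0, 130], [[0.3, 0, 0], 0, 130], [[0.2, 0, 0], 0, 130], [[0, 0, 0], 0, 130], [[0, 0, 0], 0, 130]]'

```text
time: 16.98
eef_pos: [491.3, 79.1, 39.6]
tcp_rot: [-0.0, 0.708, -0.707, -0.004]
contact_force: [-9.7, 8.4, 8.9]
grip_width: 0.698
gripper_force: 29.4
```

```bash
python3 - <<'E'
from h import *
a=arm.get_image("top")[:,:,::-1];b=arm.get_image("side")[:,:,::-1]
cv2.imwrite("pics/top5.png",a)
e=np.vstack([cv2.resize(i,(780,290),interpolation=cv2.INTER_CUBIC) for i in(a[220:285,240:410],b[220:285,250:420])])
cv2.imwrite("pics/c6.png",e)
E
```

```text
(no output)
```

View pics/c6.png

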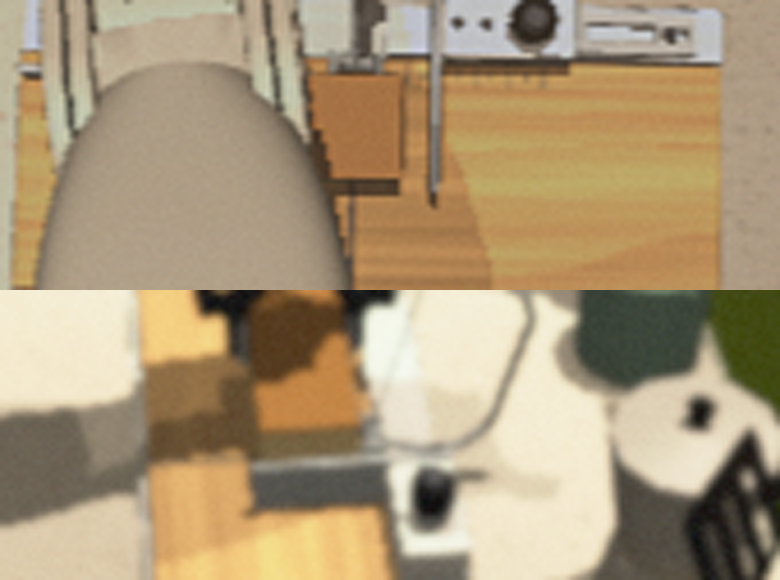

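The cheese's cut end is at crop col 402 and the plate's left face at about col 430, so a gap remains. I'll compute it.

```bash
python3 - <<'E'
from h import *
k=780/170;r=290/65
for u,v,z in((402,120,74),(404,180,74),(429,120,63),(429,180,63)):print(ray("top",(u+.5)/k-.5+240,(v+.5)/r-.5+220,z))
E
```

```text
[495.61667693 -18.51892939  74.        ]
[461.06381362 -20.13200963  74.        ]
[496.83494244 -34.14789519  63.        ]
[461.91497585 -34.60569788  63.        ]
```

Emit:
jog_arm --series '[[[0.2, 0, 0], 0, 130], [[0.2, 0, 0], 0, 130], [[0.2, 0, 0], 0, 130], [[0.2, 0, 0], 0, 130], [[0.2, 0, 0], 0, 130], [[0.1, 0, 0], 0, 130], [[0, 0, 0], 0, 130], [[0, 0, 0], 0, 130]]'

```text
time: 17.75
eef_pos: [491.2, 68.6, 39.5]
tcp_rot: [-0.0, 0.708, -0.706, -0.005]
contact_force: [-8.6, 9.8, 9.5]
grip_width: 0.703
gripper_force: 29.4
```

Emit:
jog_arm --series '[[[0.1, 0, 0], 0, 130], [[0, 0, 0], 0, 130], [[0, 0, 0], 0, 130]]'

```text
time: 18.0
eef_pos: [491.3, 67.7, 39.6]
tcp_rot: [-0.0, 0.708, -0.706, -0.005]
contact_force: [-9.0, 9.9, 10.0]
grip_width: 0.698
gripper_force: 29.4
```

Emit:
jog_arm --series '[[[0.1, 0, 0], 0, 130], [[0, 0, 0], 0, 130], [[0, 0, 0], 0, 130]]'

```text
time: 18.25
eef_pos: [491.3, 66.8, 39.6]
tcp_rot: [-0.0, 0.708, -0.706, -0.005]
contact_force: [-8.9, 10.8, 9.1]
grip_width: 0.699
gripper_force: 29.4
```

Emit:
jog_arm --series '[[[0.05, 0, 0], 0, 130], [[0.05, 0, 0], 0, 130], [[0, 0, 0], 0, 130]]'

```text
time: 18.5
eef_pos: [491.2, 65.8, 39.6]
tcp_rot: [-0.0, 0.708, -0.706, -0.005]
contact_force: [-9.0, 11.2, 10.7]
grip_width: 0.697
gripper_force: 29.4
```

Emit:
jog_arm --series '[[[0.05, 0, 0], 0, 130], [[0.05, 0, 0], 0, 130], [[0, 0, 0], 0, 130]]'

```text
time: 18.75
eef_pos: [491.2, 64.9, 39.6]
tcp_rot: [-0.0, 0.708, -0.706, -0.005]
contact_force: [-9.1, 10.9, 9.4]
grip_width: 0.7
gripper_force: 29.4
```

Emit:
jog_arm --series '[[[0.05, 0, 0], 0, 130], [[0, 0, 0], 0, 130]]'

```text
time: 18.92
eef_pos: [491.2, 64.4, 39.6]
tcp_rot: [-0.0, 0.708, -0.706, -0.005]
contact_force: [-9.1, 10.2, 9.2]
grip_width: 0.699
gripper_force: 29.4
```

Emit:
jog_arm --series '[[[0.05, 0, 0], 0, 130], [[0, 0, 0], 0, 130]]'

```text
time: 19.08
eef_pos: [491.2, 63.9, 39.5]
tcp_rot: [-0.0, 0.708, -0.706, -0.005]
contact_force: [-9.4, 10.8, 9.5]
grip_width: 0.697
gripper_force: 29.4
```

Emit:
jog_arm --series '[[[0.05, 0, 0], 0, 130], [[0, 0, 0], 0, 130]]'

```text
time: 19.25
eef_pos: [491.2, 63.4, 39.6]
tcp_rot: [-0.0, 0.708, -0.706, -0.005]
contact_force: [-8.8, 11.0, 9.2]
grip_width: 0.696
gripper_force: 29.4
```

Emit:
jog_arm --series '[[[0.05, 0, 0], 0, 130], [[0, 0, 0], 0, 130]]'

```text
time: 19.42
eef_pos: [491.2, 62.9, 39.6]
tcp_rot: [-0.0, 0.708, -0.706, -0.005]
contact_force: [-8.4, 10.0, 9.7]
grip_width: 0.699
gripper_force: 29.4
```

Emit:
jog_arm --series '[[[0.05, 0, 0], 0, 130], [[0, 0, 0], 0, 130]]'

```text
time: 19.58
eef_pos: [491.2, 62.5, 39.6]
tcp_rot: [-0.001, 0.708, -0.706, -0.005]
contact_force: [-9.6, 11.4, 10.3]
grip_width: 0.696
gripper_force: 29.4
```

Emit:
jog_arm --series '[[[0.05, 0, 0], 0, 130], [[0, 0, 0], 0, 130]]'

```text
time: 19.75
eef_pos: [491.2, 62.2, 39.6]
tcp_rot: [-0.001, 0.708, -0.706, -0.005]
contact_force: [-8.7, 12.1, 8.5]
grip_width: 0.699
gripper_force: 29.4
```

Emit:
jog_arm --series '[[[0.05, 0, 0], 0, 130], [[0, 0, 0], 0, 130]]'

```text
time: 19.92
eef_pos: [491.2, 61.8, 39.6]
tcp_rot: [-0.001, 0.708, -0.706, -0.005]
contact_force: [-8.7, 11.5, 9.2]
grip_width: 0.697
gripper_force: 29.4
```

Emit:
jog_arm --series '[[[0.05, 0, 0], 0, 130], [[0, 0, 0], 0, 130]]'

```text
time: 20.08
eef_pos: [491.2, 61.6, 39.6]
tcp_rot: [-0.001, 0.708, -0.706, -0.005]
contact_force: [-9.4, 14.0, 9.5]
grip_width: 0.695
gripper_force: 29.4
```

Emit:
jog_arm --series '[[[0.05, 0, 0], 0, 130], [[0, 0, 0], 0, 130]]'

```text
time: 20.25
eef_pos: [491.2, 61.6, 39.6]
tcp_rot: [-0.001, 0.708, -0.706, -0.006]
contact_force: [-9.7, 14.1, 8.5]
grip_width: 0.698
gripper_force: 29.4
```

Contact with the stop at y 61.6, gently. I'll ease off, open and withdraw.

Emit:
jog_arm --series '[[[-0.03, 0.03, 0], 0, 130], [[0, 0, 0], 0, 130], [[0, 0, 0], 0, 100], [[0, 0, 0], 0, 70], [[0, 0, 0], 0, 40], [[0, 0, 0], 0, 0], [[0, 0, 0], 0, 0], [[0, 0, 0], 0, 0], [[0, 0, 0], 0, 0], [[0, 0, -1], 0, 0], [[0, 0, -2], 0, 0], [[0, 0, -3], 0, 0], [[0, 0, -3], 0, 0], [[0, 0, -3], 0, 0], [[0, 2, -2], 0, 0], [[0, 3.5, 0], 0, 0], [[0, 3.5, 0], 0, 0], [[0, 3.5, 0], 0, 0], [[0, 3, 0], 0, 0], [[0, 0, 0], 0, 0]]'

```text
time: 21.92
eef_pos: [333.1, 56.5, 179.5]
tcp_rot: [0.002, 0.707, -0.707, -0.001]
contact_force: [-0.7, 0.2, -0.5]
grip_width: 1.001
gripper_force: 0.0
```

```bash
python3 - <<'E'
from h import *
print(arm.sense()["eef_pos"],arm.sense()["contact_force"])
a=arm.get_image("top")[:,:,::-1];b=arm.get_image("side")[:,:,::-1]
cv2.imwrite("pics/top7.png",a)
e=np.vstack([cv2.resize(i,(780,290),interpolation=cv2.INTER_CUBIC) for i in(a[220:285,240:410],b[220:285,250:420])])
cv2.imwrite("pics/c7.png",e)
E
```

```text
[333.08275238  56.46255625 179.47144955] [-0.71087721  0.18313963 -0.48964403]
```

View pics/c7.png

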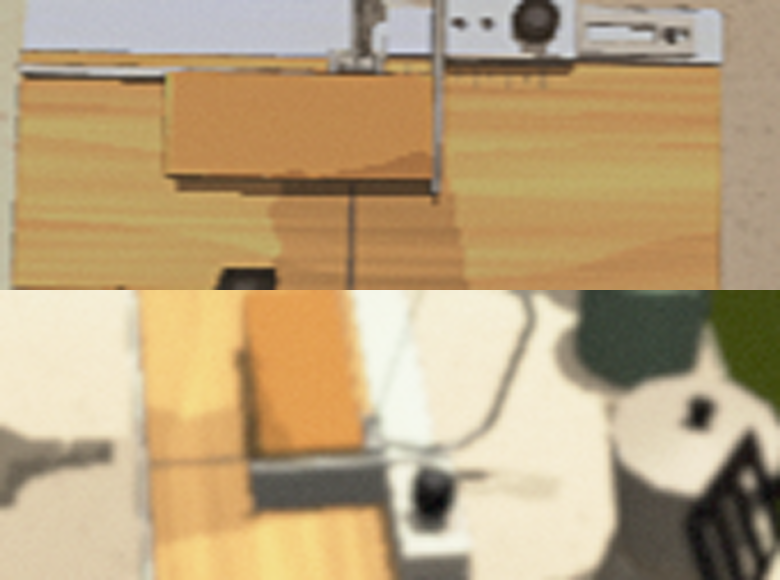

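The cheese's end meets the plate at col 435. Its front edge, from (167,175) to (435,181), runs parallel to the bed and its back edge lies along the fence. The knob is still down, and the gripper is clear.

```bash
python3 -c "
from station import arm
print(arm.finish_job())"
```

```text
the job is handed in; nothing more can be done
None
```

The job is handed in: the stop is pinned in the 40 mm hole and the cheese lies square on the fence with its cut end resting on the stop, going by the last pictures and force readings; the hand-in returned no verdict.

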